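Line the yard route from the locomotive to the boxcar

TASK

Line the model rail yard so that the locomotive can run to the boxcar: on the route panel, with the fingertips, gently press in the button of the lead on which the locomotive stands, let it out, then press the button of the track on which the boxcar stands, let it out too and withdraw. Press no other button, and do not push, lift or shift the rolling stock or the hand throttle.

Things in the scene. Friction and masses are not known exactly. Their poses are not given: they have to be found in the camera images.
- panel: route panel, fixed: flat wooden case 140 (x) by 250 (y) by 50 mm high; on its black top a raised white diagram of the yard and five like round white buttons in steel rings, two at the left (+y) end for the leads, three at the right for the tracks, laid out like the yard. Origin: middle of its underside, on the table; x away from the robot, y to its left. Over 25 N of push damages it.
- yard: model rail yard beyond the panel, fixed: board 154 (x) by 700 (y) by 18 mm, rail tops 25 mm up. Origin: middle of its underside; x away from the robot, y to its left, along the tracks. Left half: near lead at x -21, far lead at x +21 mm. They join, then fan out to three stub tracks in the right half: near x -42, middle 0, far +42 mm. One vehicle stands on each lead and track.
- loco: the switching locomotive, dark, 152 mm long, 54 mm tall: a narrow long hood with two stacks and a taller full-width cab at one end. HO scale, on one of the two leads, about 35 mm wide, its length along its own y. Origin: between the rails at rail height, under the middle of the car. Loose on the rails; leave it alone.
- flatcar: flat car, a bare deck 150 mm long and only 16 mm high. HO scale, on the other lead, about 35 mm wide, its length along its own y. Origin: between the rails at rail height, under the middle of the car. Loose on the rails; leave it alone.
- boxcar: the boxcar, a closed box-shaped car with a roof and a sliding door on each side, 140 mm long, 56 mm tall. HO scale, on one of the three tracks, about 35 mm wide, its length along its own y. Origin: between the rails at rail height, under the middle of the car. Loose on the rails; leave it alone.
- tankcar: tank car, a lying cylinder with a small dome, 138 mm long, 55 mm tall. HO scale, on one of the three tracks, about 35 mm wide, its length along its own y. Origin: between the rails at rail height, under the middle of the car. Loose on the rails; leave it alone.
- gondola: gondola, an open-topped empty car with low sides, 144 mm long, 37 mm tall. HO scale, on one of the three tracks, about 35 mm wide, its length along its own y. Origin: between the rails at rail height, under the middle of the car. Loose on the rails; leave it alone.
- throttle: hand throttle, a black box 130 (x) by 62 (y) by 22 mm with a round grey knob (top at 32 mm), lying loose on the table right (-y) of the panel, its middle about 200 mm from the panel's. Origin: middle of its underside. Leave it alone.
- lead_near (a joint): push button: left end of the panel, nearer the robot; belongs to the yard's near lead. 0 = out, 0.006 m = fully in; a spring returns it (1.2 N to start, 4 N fully in); it makes contact about half-way.
- lead_near_at (a point): centre of that button's top when out, 63 mm above the table, at x -21, y 85 mm in the panel's frame (fixed to the panel). The cap is 20 mm across and stands 10 mm proud of its 28 mm steel ring (4 mm when fully in).
- lead_far (a joint): push button: left end, farther from the robot; the yard's far lead. 0 = out, 0.006 m = fully in; a spring returns it (1.2 N to start, 4 N fully in); it makes contact about half-way.
- lead_far_at (a point): centre of that button's top when out, 63 mm above the table, at x 21, y 85 mm in the panel's frame (fixed to the panel). The cap is 20 mm across and stands 10 mm proud of its 28 mm steel ring (4 mm when fully in).
- track_near (a joint): push button: right end, nearest the robot; the yard's near track. 0 = out, 0.006 m = fully in; a spring returns it (1.2 N to start, 4 N fully in); it makes contact about half-way.
- track_near_at (a point): centre of that button's top when out, 63 mm above the table, at x -42, y -85 mm in the panel's frame (fixed to the panel). The cap is 20 mm across and stands 10 mm proud of its 28 mm steel ring (4 mm when fully in).
- track_mid (a joint): push button: right end, middle; the yard's middle track. 0 = out, 0.006 m = fully in; a spring returns it (1.2 N to start, 4 N fully in); it makes contact about half-way.
- track_mid_at (a point): centre of that button's top when out, 63 mm above the table, at x 0, y -85 mm in the panel's frame (fixed to the panel). The cap is 20 mm across and stands 10 mm proud of its 28 mm steel ring (4 mm when fully in).
- track_far (a joint): push button: right end, farthest from the robot; the yard's far track. 0 = out, 0.006 m = fully in; a spring returns it (1.2 N to start, 4 N fully in); it makes contact about half-way.
- track_far_at (a point): centre of that button's top when out, 63 mm above the table, at x 42, y -85 mm in the panel's frame (fixed to the panel). The cap is 20 mm across and stands 10 mm proud of its 28 mm steel ring (4 mm when fully in).

How it is judged:
On the way, in this order (a step that is already met when the one before it is completed fails the run):
1. the button of the locomotive's lead is pressed in with the fingers (3.5 of its 6 mm, for a tenth of a second) (((value of joint lead_near above 0.0035 m and contact force between the fingers and panel above 0.5 N and x of loco in the frame of yard below 0 m) or (value of joint lead_far above 0.0035 m and contact force between the fingers and panel above 0.5 N and x of loco in the frame of yard above 0 m))), for 0.1 s.
2. that button is out again, with every other one (value of joint each of lead_near, lead_far, track_near, track_mid, track_far below 0.0015 m), for 0.1 s.
3. then the button of the boxcar's track is pressed in with the fingers (3.5 of its 6 mm, for a tenth of a second) (((value of joint track_near above 0.0035 m and contact force between the fingers and panel above 0.5 N and x of boxcar in the frame of yard below -0.021 m) or (value of joint track_mid above 0.0035 m and contact force between the fingers and panel above 0.5 N and x of boxcar in the frame of yard between -0.021 and 0.021 m) or (value of joint track_far above 0.0035 m and contact force between the fingers and panel above 0.5 N and x of boxcar in the frame of yard above 0.021 m))), for 0.1 s.
At the end, for the whole second after the job is handed in: Both buttons were pressed in that order; at the end all five buttons are out again (within 1.5 mm), and every car, the locomotive and the hand throttle stand within 5 mm of where they were (all of step 2 and distance of each of loco, flatcar, boxcar, tankcar, gondola, throttle from where it was at the start of the episode below 0.005 m); the robot touches nothing.
It fails at once if a button other than those of the locomotive's lead and the boxcar's track is pressed (more than 2 mm) ((value of joint lead_near above 0.002 m and not (x of loco in the frame of yard below 0 m)) or (value of joint lead_far above 0.002 m and not (x of loco in the frame of yard above 0 m)) or (value of joint track_near above 0.002 m and not (x of boxcar in the frame of yard below -0.021 m)) or (value of joint track_mid above 0.002 m and not (x of boxcar in the frame of yard between -0.021 and 0.021 m)) or (value of joint track_far above 0.002 m and not (x of boxcar in the frame of yard above 0.021 m))).
It fails at once if two buttons are pressed at once (value of joint each of lead_near, lead_far above 0.002 m or value of joint each of lead_near, track_near above 0.002 m or value of joint each of lead_near, track_mid above 0.002 m or value of joint each of lead_near, track_far above 0.002 m or value of joint each of lead_far, track_near above 0.002 m or value of joint each of lead_far, track_mid above 0.002 m or value of joint each of lead_far, track_far above 0.002 m or value of joint each of track_near, track_mid above 0.002 m or value of joint each of track_near, track_far above 0.002 m or value of joint each of track_mid, track_far above 0.002 m).
It fails at once if the panel is pushed with more than 25 N (contact force between any of the fingers, the arm and panel above 25 N).
It fails at once if a vehicle or the hand throttle is shifted or lifted (more than 5 mm) (not (distance of loco from where it was at the start of the episode below 0.005 m) or not (distance of flatcar from where it was at the start of the episode below 0.005 m) or not (distance of boxcar from where it was at the start of the episode below 0.005 m) or not (distance of tankcar from where it was at the start of the episode below 0.005 m) or not (distance of gondola from where it was at the start of the episode below 0.005 m) or not (distance of throttle from where it was at the start of the episode below 0.005 m)).
It also fails if it takes over 35 s, if anything falls off the work surface, if the arm or the gripper's body presses on something with over 40 N, if the wrist force passes 120 N, or if a joint passes its speed limit or range.

ROBOT

A 6-joint arm with a two-finger parallel gripper is mounted at the origin on the work surface. World frame = base frame: x ahead of the robot, y to its left, z up, the work surface at z = 0. Lengths are in m, angles in rad, forces in N, time in s.
With the tool pointing down it reaches from about 0.375 to 0.9 m from the base axis. Payload 3.1 kg.
Tool frame: the origin (TCP) lies at the very end of the fingers, on their centre line; the grasp point (between the pads) lies 19 mm behind it; z points along the fingers, y is the line along which they close (so a half turn about z gives the same grasp; the last joint's range is limited). The gripper opens to 85 mm and grips with 20 to 120 N. Pads are 22 mm wide; open, the fingers measure 114 mm over their backs; the gripper's body (76 mm by 85 mm) begins 54 mm behind the grasp point. The pads swing forward as they close: fully open they stand 13 mm farther back than shut.
Start: joints at [-1.349, 0.527, 1.433, -0, 1.181, -0.178], TCP at [0.243, -0.576, 0.197] pointing down, gripper open.
Joint ranges: [-3.08, 3.08], [-0.75, 2.2], [0.22, 2.44], [-1.43, 4.57], [0, 2.65], [-2.85, 2.85]. Speed limits (rad/s): [2.79, 2.79, 3.14, 3.14, 3.14, 3.14].

INTERFACE

Orientations are given as a unit quaternion [w, x, y, z].
In Python, from cell import sensors, optics, job gives the robot as it stands. The module is installed in compiled form; this text tells all that it offers.
- The arm moves only by the tool move_arm, never from a script. Its argument "targets" is a list of rows, each an object with "delta_pos": the shift along the tool's x, y, z in mm, a list of three; "turn": the turn, a rotation vector about the tool's x, y, z in rad, a list of three; "gripper": the opening, from 0 (shut) to 1 (fully open). A call has 1 to 20 rows; each row shifts and turns the commanded pose from where the row before left it, along the tool's axes as they then stand; what a row does not reach is not made up. A row lasts 1/10 s, in which the tool goes at most 50 mm and 8.59 degrees, less where a joint would pass 70% of its speed; a pose out of reach is approached as far as the arm can. A call with a gripper value outside its range is refused whole. The fingers move at their own pace and stop on an object; the grip force is fixed at half the most. Time passes only in rows, so rows that do not move let the fingers close. It gives the time, the measured TCP pose, the force, the opening and the grip force at its end, in the units of the state.
- sensors.read_state(): the state, without advancing time (a new reading comes with each control period).
- optics.capture(name): name is "side" or "top"; returns a dict with "frame" (480x640x3 uint8, blue, green, red), "z_map" (480x640 float32, m along the optical axis (not along the pixel's ray), 0 where there is no reading), "fx", "fy", "cx", "cy" (pixels), "distortion" ([k1, k2, p1, p2, k3] as OpenCV has them; the pictures are not rectified), "R" (3x3) and "t" (3): a world point X has camera coordinates R X + t. Camera axes: x right, y down, z forward; pixel columns grow to the right and rows downward; lengths in m; the calibration is good to about 2 mm. A picture is of the moment at which its call begins.
- job.finish_job(): hands the job in; it is judged then, once.
The state is a dict: "t": time; "joint_pos": joint angles; "dq": joint speeds; "effort": joint torques, N m; "tool_pos": TCP position; "orientation": TCP orientation; "contact_force": force on the tool from outside, world axes, zero at the start; "torque": the same for the moment, N m; "width": finger opening in m; "grip_force": force on a finger pad.
Only numpy, scipy, OpenCV 4.12 (cv2) and the standard library are available. Lean on these libraries where they do the work, as an engineer would, in place of code of your own. Each camera call takes 0.05 s, during which the arm holds its last target. There are 200 camera calls.

## Working session

There is one attempt and no reset: what is moved stays moved. The work goes in short steps, Python scripts to look and compute and a tool call to move; the robot and the scene stay as the last step left them, time stands still between calls to the robot, and variables do not carry over. Pictures are saved under pics/ and viewed, at most 10 in all, crops included, and the job is handed in when it is done.

Besides the shell and the picture viewer there is one more tool, called after "Request:" by a JSON object that holds its "method" and its "body". move_arm: Moves the arm, as the interface text tells. Its arguments: {"type":"object","properties":{"targets":{"type":"array"}},"required":["targets"]}

```bash
mkdir -p pics; python3 - <<'E'
from cell import sensors, optics
import cv2,pickle
d={}
for n in("top","side"):
    c=optics.capture(n); d[n]=c; cv2.imwrite(f"pics/{n}0.png",c["frame"]); print(n,c["fx"],c["distortion"],c["R"],c["t"])
pickle.dump(d,open("c0.pkl","wb"))
s=sensors.read_state(); print(s)
E
```

```text
top 501.5873247630413 [-0.13430016  0.          0.          0.          0.        ] [[ 0.00964847 -0.99984749 -0.01455661]
 [-0.99506393 -0.00816244 -0.09889968]
 [ 0.09876578  0.01543899 -0.99499093]] [-1.50552145e-04  5.94516373e-01  9.39729155e-01]
side 470.6740930734499 [-0.0728879  0.         0.         0.         0.       ] [[ 0.99689859 -0.07848968  0.00570727]
 [-0.04937663 -0.68030602 -0.73126307]
 [ 0.06127929  0.72871331 -0.68207166]] [-0.61751812  0.07380313  0.85218916]
{'t': 0.1, 'joint_pos': array([-1.34948782e+00,  5.28373041e-01,  1.43377276e+00, -2.22633533e-05,
        1.18139992e+00, -1.78488022e-01]), 'dq': array([ 7.65254398e-04, -2.48314882e-03, -2.73668820e-03,  5.05662333e-04,
        9.38476958e-05, -3.13356191e-04]), 'effort': array([ 1.32937898e-04, -4.43302882e+01, -1.78586197e+01, -1.26551690e-04,
        3.88821383e-03, -2.04069516e-05]), 'tool_pos': array([ 0.2431388 , -0.57499793,  0.19603209]), 'orientation': array([-9.76088023e-04,  9.80085476e-01,  1.98573677e-01, -3.11980430e-05]), 'contact_force': array([0.50559548, 0.14584443, 0.07304346]), 'torque': array([-0.00605809, -0.00674415,  0.01072057]), 'grip_force': 0.0, 'width': 0.08556018637688322}
```

View pics/top0.png

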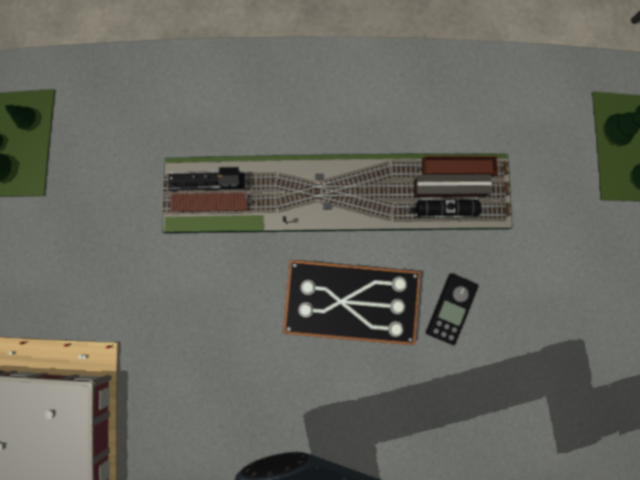

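View pics/side0.png

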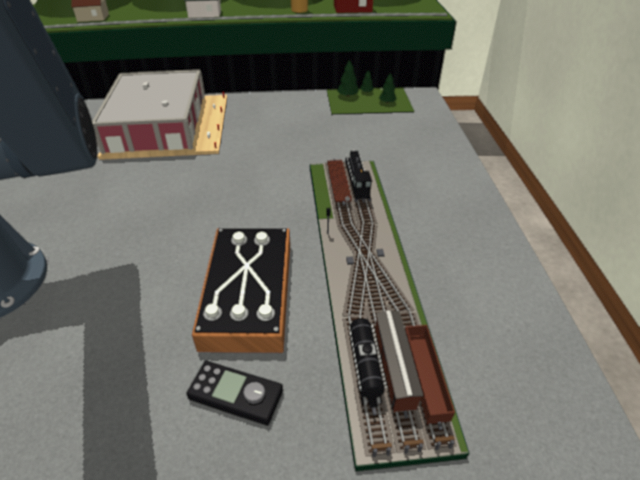

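The top view shows the loco on the far lead (205,180) and the flat car on the near lead (208,202). On the tracks are the tank car near (447,208), the grey-roofed boxcar middle (455,187) and the open gondola far (459,166). The side view agrees. The buttons to press are therefore lead_far at about (307,287) and track_mid at about (397,306).

```bash
cat > h.py <<'E'
import cv2,numpy as np
def ray(c,px,z):
    K=np.array([[c["fx"],0,c["cx"]],[0,c["fy"],c["cy"]],[0,0,1]])
    u=cv2.undistortPoints(np.array(px,float).reshape(-1,1,2),K,np.array(c["distortion"])).reshape(-1,2)
    R=np.array(c["R"]);o=-R.T@np.array(c["t"]);d=np.c_[u,np.ones(len(u))]@R
    return o+d*((z-o[2])/d[:,2])[:,None]
E
python3 - <<'E'
import pickle,cv2,numpy as np
from h import ray
d=pickle.load(open("c0.pkl","rb"))
for n,box in(("top",(285,265,420,345)),("side",(195,225,295,335))):
    c=d[n];x0,y0,x1,y1=box
    g=c["frame"][y0:y1,x0:x1].min(2)
    m=(g>140).astype(np.uint8)
    k=9
    m=cv2.morphologyEx(m,cv2.MORPH_OPEN,cv2.getStructuringElement(cv2.MORPH_ELLIPSE,(k,k)))
    _,_,st,ce=cv2.connectedComponentsWithStats(m)
    p=ce[1:]+[x0,y0]; print(n,st[1:,2:].tolist()); W=ray(c,p,.062)
    for a,b in zip(p,W): print(a.round(1),b.round(4))
    # fit panel pose
    M=np.array([[-.021,.085],[.021,.085],[-.042,-.085],[0,-.085],[.042,-.085]])
    if len(W)==5:
        L=sorted(W.tolist(),key=lambda w:-w[1]); L=np.array(sorted(L[:2])+sorted(L[2:]))[:,:2]
        A=M-M.mean(0);B=L-L.mean(0); th=np.arctan2((A[:,0]*B[:,1]-A[:,1]*B[:,0]).sum(),(A*B).sum())
        R=np.array([[np.cos(th),-np.sin(th)],[np.sin(th),np.cos(th)]]); t=L.mean(0)-R@M.mean(0)
        F=M@R.T+t; print("yaw",th,"t",t,"res",(F-L).round(4).tolist()); print("lead_far",F[1],"track_mid",F[3])
        Rc=np.array(c["R"]);z=[(c["z_map"][int(round(a[1])),int(round(a[0]))]) for a in p];print(z)
E
```

```text
top [[11, 12, 94], [11, 12, 102], [11, 11, 91], [11, 12, 102], [11, 11, 91]]
[399.1 283.6] [ 0.5233 -0.1484  0.062 ]
[307.  286.7] [0.5161 0.0225 0.062 ]
[397.2 306. ] [ 0.4818 -0.1449  0.062 ]
[304.8 309.5] [0.474  0.0261 0.062 ]
[395.8 329. ] [ 0.4394 -0.1422  0.062 ]
yaw -0.07932014744201643 t [ 0.48828275 -0.0604308 ] res [[0.0001, -0.0001], [-0.0001, 0.0001], [0.0003, 0.0004], [-0.0002, -0.0003], [0.0001, -0.0]]
lead_far [0.51595186 0.02263797] track_mid [ 0.4815476  -0.14516354]
[np.float32(0.9255305), np.float32(0.92886466), np.float32(0.9189958), np.float32(0.9224188), np.float32(0.91716963)]
side [[9, 9, 57], [10, 9, 66], [13, 12, 116], [13, 12, 115], [13, 12, 116]]
[238. 236.] [0.4737 0.0226 0.062 ]
[260.5 236. ] [0.5146 0.0196 0.062 ]
[211.2 308.7] [ 0.4394 -0.144   0.062 ]
[238.  308.9] [ 0.4813 -0.1474  0.062 ]
[264.9 309.4] [ 0.5232 -0.1513  0.062 ]
yaw -0.07691375090404391 t [ 0.48776129 -0.06316426] res [[-0.0003, 0.0006], [0.0006, 0.0004], [-0.0001, -0.0006], [-0.0001, -0.0006], [-0.0001, 0.0002]]
lead_far [0.51523043 0.01997085] track_mid [ 0.48123006 -0.14791296]
[np.float32(0.8521781), np.float32(0.8517024), np.float32(0.72878176), np.float32(0.7308206), np.float32(0.72971225)]
```

Request:
{"method": "move_arm", "body": {"targets": [{"delta_pos": [12,-11,0],"turn": [0,0,0],"gripper": 0},{"delta_pos": [25,-23,0],"turn": [0,0,0],"gripper": 0},{"delta_pos": [25,-23,0],"turn": [0,0,0],"gripper": 0},{"delta_pos": [25,-23,0],"turn": [0,0,0],"gripper": 0},{"delta_pos": [25,-23,0],"turn": [0,0,0],"gripper": 0},{"delta_pos": [25,-23,0],"turn": [0,0,0],"gripper": 0},{"delta_pos": [25,-23,0],"turn": [0,0,0],"gripper": 0},{"delta_pos": [25,-23,0],"turn": [0,0,0],"gripper": 0},{"delta_pos": [25,-23,0],"turn": [0,0,0],"gripper": 0},{"delta_pos": [25,-23,0],"turn": [0,0,0],"gripper": 0},{"delta_pos": [25,-23,0],"turn": [0,0,0],"gripper": 0},{"delta_pos": [25,-23,0],"turn": [0,0,0],"gripper": 0},{"delta_pos": [25,-23,0],"turn": [0,0,0],"gripper": 0},{"delta_pos": [25,-23,0],"turn": [0,0,0],"gripper": 0},{"delta_pos": [25,-23,0],"turn": [0,0,0],"gripper": 0},{"delta_pos": [25,-23,0],"turn": [0,0,0],"gripper": 0},{"delta_pos": [25,-23,0],"turn": [0,0,0],"gripper": 0},{"delta_pos": [25,-23,0],"turn": [0,0,0],"gripper": 0},{"delta_pos": [25,-23,0],"turn": [0,0,0],"gripper": 0},{"delta_pos": [20,-18,0],"turn": [0,0,0],"gripper": 0}]}}

```text
t: 2.1
tool_pos: [0.5141, 0.0228, 0.1968]
orientation: [-0.0, 0.98, 0.199, -0.0]
contact_force: [0.6, -0.5, -0.3]
width: -0.0002
grip_force: 0.0
```

Request:
{"method": "move_arm", "body": {"targets": [{"delta_pos": [1,2,10],"turn": [0,0,0],"gripper": 0},{"delta_pos": [0,0,25],"turn": [0,0,0],"gripper": 0},{"delta_pos": [0,0,30],"turn": [0,0,0],"gripper": 0},{"delta_pos": [0,0,25],"turn": [0,0,0],"gripper": 0},{"delta_pos": [0,0,15],"turn": [0,0,0],"gripper": 0},{"delta_pos": [0,0,7],"turn": [0,0,0],"gripper": 0},{"delta_pos": [0,0,0],"turn": [0,0,0],"gripper": 0}]}}

```text
t: 2.8
tool_pos: [0.5151, 0.0185, 0.0839]
orientation: [-0.001, 0.98, 0.198, -0.001]
contact_force: [0.2, 0.1, 0.3]
width: 0.0002
grip_force: 0.0
```

```bash
python3 - <<'E'
from cell import optics
import cv2,numpy as np
a=optics.capture("side")["frame"][180:340,160:320]; b=optics.capture("top")["frame"][240:360,260:420]
f=lambda i:cv2.resize(i,(400,int(400*i.shape[0]/i.shape[1])))
A,B=f(a),f(b); B=cv2.copyMakeBorder(B,0,A.shape[0]-B.shape[0],0,0,0)
cv2.imwrite("pics/near.png",np.hstack([A,B]))
E
```

```text
(no output)
```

View pics/near.png

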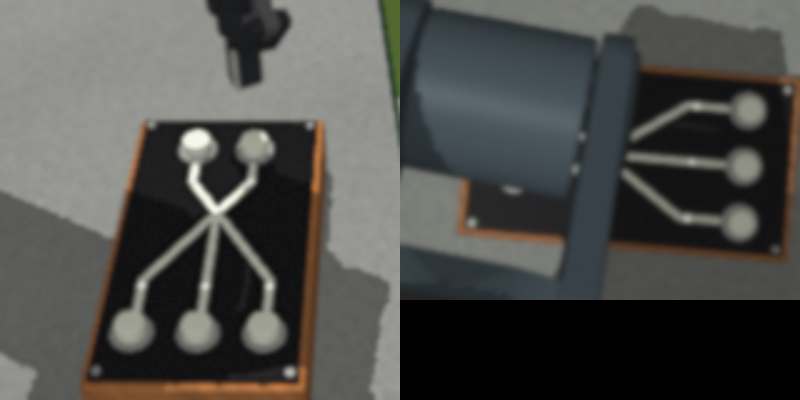

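The side half shows the fingertip end at crop (243,85), above lead_far at crop (256,148). The top half is hidden by the arm. That gap looks larger than the 21 mm expected, so I'll check it with depth.

```bash
python3 - <<'E'
from cell import optics,sensors
import cv2,numpy as np
c=optics.capture("side");R=np.array(c["R"]);t=np.array(c["t"]);K=np.array([[c["fx"],0,c["cx"]],[0,c["fy"],c["cy"]],[0,0,1]])
s=sensors.read_state();P=s["tool_pos"];print(P,s["width"])
print(cv2.projectPoints(np.array([P,[.5155,.0215,.063]]),cv2.Rodrigues(R)[0],t,K,np.array(c["distortion"]))[0].reshape(-1,2))
for v in range(196,222,3):
  for u in(254,257,260):
    z=c["z_map"][v,u]; q=cv2.undistortPoints(np.array([[[u,v]]],float),K,np.array(c["distortion"]))[0,0]
    X=R.T@(np.array([q[0],q[1],1])*z-t); print(v,u,round(float(z),3),X.round(3),c["frame"][v,u])
E
```

```text
[0.51701958 0.01831945 0.08568933] 0.00015390977450032057
[[260.79518372 226.58916787]
 [260.94545853 234.86054263]]
196 254 0.768 [ 0.513 -0.001  0.169] [29 28 24]
196 257 0.744 [ 0.519 -0.02   0.184] [28 28 27]
196 260 0.728 [ 0.525 -0.033  0.193] [29 29 27]
199 254 0.783 [0.511 0.008 0.156] [62 63 63]
199 257 0.751 [ 0.518 -0.018  0.176] [27 26 24]
199 260 0.744 [ 0.524 -0.024  0.18 ] [28 25 24]
202 254 0.786 [0.511 0.007 0.151] [105 108 107]
202 257 0.758 [ 0.518 -0.016  0.168] [31 29 28]
202 260 0.786 [0.521 0.007 0.15 ] [30 29 28]
205 254 0.788 [0.51  0.006 0.145] [106 109 109]
205 257 0.785 [0.516 0.002 0.148] [37 35 34]
205 260 0.789 [0.52  0.005 0.145] [31 30 28]
208 254 0.794 [0.51  0.007 0.138] [108 111 111]
208 257 0.789 [0.515 0.002 0.141] [44 43 41]
208 260 0.792 [0.52  0.004 0.139] [32 31 30]
211 254 0.8 [0.509 0.007 0.131] [104 106 106]
211 257 0.798 [0.514 0.006 0.132] [52 53 52]
211 260 0.797 [0.519 0.005 0.133] [29 28 26]
214 254 0.997 [0.494 0.158 0.001] [130 135 134]
214 257 0.804 [0.514 0.007 0.124] [96 98 97]
214 260 0.808 [0.519 0.009 0.122] [114 118 118]
217 254 0.987 [0.495 0.146 0.003] [148 153 151]
217 257 0.989 [0.501 0.147 0.001] [147 152 150]
217 260 0.989 [0.507 0.146 0.001] [148 153 151]
220 254 0.986 [ 0.495  0.141 -0.001] [146 152 150]
220 257 0.981 [0.501 0.136 0.002] [149 154 151]
220 260 0.983 [0.507 0.138 0.001] [144 149 147]
```

Depth puts the fingertip at z of about 0.12, not the reported 0.085. I'll trust neither blindly: descend in steps, watching the force, and re-measure.

Request:
{"method": "move_arm", "body": {"targets": [{"delta_pos": [0,0,5],"turn": [0,0,0],"gripper": 0},{"delta_pos": [0,0,5],"turn": [0,0,0],"gripper": 0},{"delta_pos": [0,0,4],"turn": [0,0,0],"gripper": 0},{"delta_pos": [0,0,0],"turn": [0,0,0],"gripper": 0},{"delta_pos": [0,0,0],"turn": [0,0,0],"gripper": 0}]}}

```text
t: 3.45
tool_pos: [0.5164, 0.0186, 0.0708]
orientation: [-0.0, 0.98, 0.199, -0.0]
contact_force: [0.0, 0.0, 1.0]
width: -0.0001
grip_force: 0.0
```

```bash
cat > tip.py <<'E'
from cell import optics,sensors
import cv2,numpy as np,sys
c=optics.capture("side");R=np.array(c["R"]);t=np.array(c["t"]);K=np.array([[c["fx"],0,c["cx"]],[0,c["fy"],c["cy"]],[0,0,1]])
for i in range(3):
    s=sensors.read_state()
print("tcp",s["tool_pos"].round(4),"F",s["contact_force"].round(2),"w",s["width"],"j",s["joint_pos"].round(4))
v,u=np.mgrid[150:340,180:310].reshape(2,-1)
z=c["z_map"][v,u];q=cv2.undistortPoints(np.c_[u,v].astype(float)[:,None],K,np.array(c["distortion"]))[:,0]
X=(np.c_[q,np.ones(len(q))]*z[:,None]-t)@R
P=s["tool_pos"]
k=(np.hypot(*(X[:,:2]-P[:2]).T)<.022)&(X[:,2]>.066)&(z>0)
if k.any():
    zl=X[k,2].min();m=k&(X[:,2]<zl+.02)
    print("lowest z",zl,"n",m.sum(),"xy range",X[m,:2].min(0).round(4),X[m,:2].max(0).round(4))
    j=np.where(k)[0][np.argmin(X[k,2])];print("px",u[j],v[j],X[j].round(4))
cv2.imwrite(f"pics/{sys.argv[1]}.png",cv2.resize(c["frame"][160:340,180:330],(500,600)))
E
python3 tip.py s2
```

```text
tcp [0.5166 0.0186 0.0709] F [-0.66 -0.61 -0.07] w -4.17474977766054e-05 j [-0.1805  0.5787  1.8135 -0.      0.7494  0.9905]
lowest z 0.10469451645103438 n 95 xy range [0.5036 0.0014] [0.5289 0.0206]
px 262 220 [0.5206 0.0138 0.1047]
```

Request:
{"method": "move_arm", "body": {"targets": [{"delta_pos": [0,-2,4],"turn": [0,0,0],"gripper": 0},{"delta_pos": [0,0,3],"turn": [0,0,0],"gripper": 0},{"delta_pos": [0,0,3],"turn": [0,0,0],"gripper": 0},{"delta_pos": [0,0,0],"turn": [0,0,0],"gripper": 0}]}}

```text
t: 3.9
tool_pos: [0.5154, 0.0205, 0.0604]
orientation: [-0.0, 0.98, 0.199, -0.001]
contact_force: [-0.4, -0.1, 1.1]
width: 0.0
grip_force: 0.0
```

```bash
python3 tip.py s3
```

```text
tcp [0.5155 0.0204 0.0606] F [-0.06 -0.34 -0.05] w -2.8998823838051593e-05 j [-0.1772  0.5962  1.8215 -0.      0.7246  0.9937]
lowest z 0.09522814522729946 n 93 xy range [0.5025 0.003 ] [0.5279 0.0212]
px 257 225 [0.5112 0.0121 0.0952]
```

View pics/s3.png

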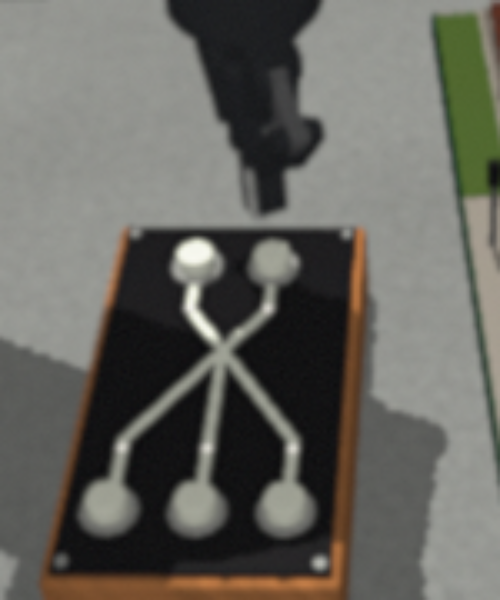

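The picture shows the tip at (265,212), above and in line with the lead_far cap at (273,262). There is no contact, and the tip is steadily about 34 mm above the reported TCP. I'll keep descending.

Request:
{"method": "move_arm", "body": {"targets": [{"delta_pos": [0,0,5],"turn": [0,0,0],"gripper": 0},{"delta_pos": [0,0,5],"turn": [0,0,0],"gripper": 0},{"delta_pos": [0,0,4],"turn": [0,0,0],"gripper": 0},{"delta_pos": [0,0,3],"turn": [0,0,0],"gripper": 0},{"delta_pos": [0,0,3],"turn": [0,0,0],"gripper": 0},{"delta_pos": [0,0,0],"turn": [0,0,0],"gripper": 0}]}}

```text
t: 4.55
tool_pos: [0.5154, 0.0204, 0.0404]
orientation: [-0.0, 0.98, 0.199, -0.0]
contact_force: [-0.3, 0.4, -0.8]
width: 0.0001
grip_force: 0.0
```

```bash
python3 tip.py s4
```

```text
tcp [0.5156 0.0204 0.0407] F [ 0.31 -1.13 -0.48] w -5.2197073998377936e-05 j [-0.1772  0.6323  1.8319  0.      0.6779  0.9938]
lowest z 0.06602693295610684 n 35 xy range [0.5028 0.0048] [0.5277 0.0228]
px 264 233 [0.5213 0.0228 0.066 ]
```

View pics/s4.png

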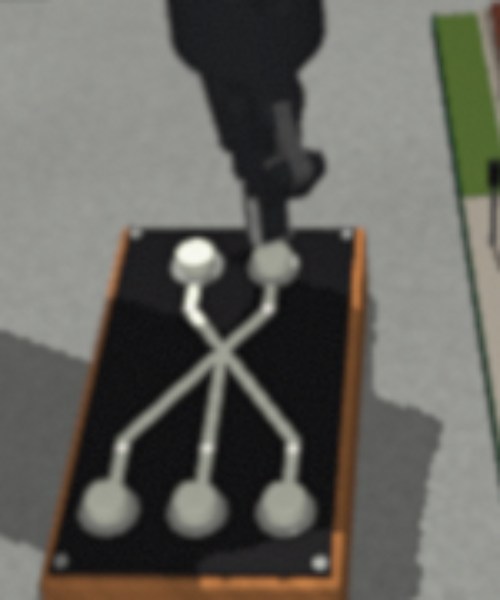

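The tip now occludes the back edge of the lead_far cap at (268,247), about 12 mm above it. I'll go down in small steps, watching the force.

Request:
{"method": "move_arm", "body": {"targets": [{"delta_pos": [0,0,3],"turn": [0,0,0],"gripper": 0},{"delta_pos": [0,0,3],"turn": [0,0,0],"gripper": 0},{"delta_pos": [0,0,2],"turn": [0,0,0],"gripper": 0},{"delta_pos": [0,0,2],"turn": [0,0,0],"gripper": 0},{"delta_pos": [0,0,0],"turn": [0,0,0],"gripper": 0}]}}

```text
t: 5.1
tool_pos: [0.5156, 0.0204, 0.0306]
orientation: [-0.0, 0.98, 0.199, -0.0]
contact_force: [-0.9, 0.5, 0.6]
width: -0.0002
grip_force: 0.0
```

```bash
python3 tip.py s5
```

```text
tcp [0.5156 0.0204 0.0307] F [ 0.04  0.15 -0.89] w 9.725178620820006e-05 j [-0.1772  0.6507  1.8364  0.      0.6549  0.9937]
lowest z 0.06665743164901641 n 89 xy range [0.5028 0.0036] [0.528  0.0215]
px 266 235 [0.525  0.0164 0.0667]
```

Request:
{"method": "move_arm", "body": {"targets": [{"delta_pos": [0,0,1],"turn": [0,0,0],"gripper": 0},{"delta_pos": [0,0,1],"turn": [0,0,0],"gripper": 0},{"delta_pos": [0,0,0],"turn": [0,0,0],"gripper": 0}]}}

```text
t: 5.45
tool_pos: [0.5157, 0.0204, 0.0288]
orientation: [-0.0, 0.98, 0.199, -0.0]
contact_force: [-0.0, -0.0, 0.0]
width: 0.0001
grip_force: 0.0
```

Request:
{"method": "move_arm", "body": {"targets": [{"delta_pos": [0,0,1],"turn": [0,0,0],"gripper": 0},{"delta_pos": [0,0,0],"turn": [0,0,0],"gripper": 0}]}}

```text
t: 5.65
tool_pos: [0.5158, 0.0204, 0.028]
orientation: [-0.0, 0.98, 0.199, 0.0]
contact_force: [-1.1, 0.1, 1.2]
width: 0.0002
grip_force: 0.7
```

Request:
{"method": "move_arm", "body": {"targets": [{"delta_pos": [0,0,1],"turn": [0,0,0],"gripper": 0},{"delta_pos": [0,0,0],"turn": [0,0,0],"gripper": 0}]}}

```text
t: 5.85
tool_pos: [0.5158, 0.0204, 0.0269]
orientation: [0.0, 0.98, 0.199, 0.0]
contact_force: [-0.2, -0.1, 1.1]
width: -0.0001
grip_force: 0.9
```

Request:
{"method": "move_arm", "body": {"targets": [{"delta_pos": [0,0,1],"turn": [0,0,0],"gripper": 0},{"delta_pos": [0,0,0],"turn": [0,0,0],"gripper": 0}]}}

```text
t: 6.05
tool_pos: [0.5158, 0.0204, 0.0259]
orientation: [-0.0, 0.98, 0.199, 0.0]
contact_force: [-0.1, 0.3, 3.0]
width: -0.0003
grip_force: 1.1
```

Request:
{"method": "move_arm", "body": {"targets": [{"delta_pos": [0,0,1],"turn": [0,0,0],"gripper": 0},{"delta_pos": [0,0,0],"turn": [0,0,0],"gripper": 0}]}}

```text
t: 6.25
tool_pos: [0.5158, 0.0204, 0.0249]
orientation: [0.0, 0.98, 0.199, 0.0]
contact_force: [-0.3, -0.8, 3.3]
width: -0.0001
grip_force: 1.4
```

```bash
python3 - <<'E'
from cell import sensors,optics
import numpy as np
F=[]
for i in range(3): optics.capture("side"); s=sensors.read_state(); F.append(s["contact_force"])
print(np.mean(F,0),np.array(F)[:,2],s["tool_pos"],s["effort"],s["torque"])
E
```

```text
[-0.68428768 -0.04202708  3.07691763] [3.12490226 3.47731955 2.62853107] [0.5157997  0.02037352 0.02495865] [-5.83086954e-02 -3.88882935e+01 -7.90491343e+00 -2.70841578e-03
 -1.35198450e-01  1.14559662e-04] [0.02986997 0.06400969 0.00791604]
```

The force is about 3.1 N, roughly 4 mm in. One more mm, hold, then release and lift. That keeps it under 6 mm.

Request:
{"method": "move_arm", "body": {"targets": [{"delta_pos": [0,0,1],"turn": [0,0,0],"gripper": 0},{"delta_pos": [0,0,0],"turn": [0,0,0],"gripper": 0},{"delta_pos": [0,0,0],"turn": [0,0,0],"gripper": 0},{"delta_pos": [0,0,0],"turn": [0,0,0],"gripper": 0}]}}

```text
t: 6.8
tool_pos: [0.5158, 0.0204, 0.0239]
orientation: [0.0, 0.98, 0.199, 0.0]
contact_force: [-1.4, 1.0, 3.3]
width: 0.0001
grip_force: 1.6
```

```bash
python3 - <<'E'
from cell import sensors,optics
import numpy as np
F=[]
for i in range(4): optics.capture("side"); s=sensors.read_state(); F.append(s["contact_force"])
print(np.mean(F,0),s["tool_pos"],s["grip_force"])
E
```

```text
[0.08342353 0.50108348 3.19041675] [0.51581622 0.02039269 0.02394933] 1.6057922691106796
```

Request:
{"method": "move_arm", "body": {"targets": [{"delta_pos": [0,0,0.6],"turn": [0,0,0],"gripper": 0},{"delta_pos": [0,0,0],"turn": [0,0,0],"gripper": 0},{"delta_pos": [0,0,0],"turn": [0,0,0],"gripper": 0},{"delta_pos": [0,0,-3],"turn": [0,0,0],"gripper": 0},{"delta_pos": [0,0,-6],"turn": [0,0,0],"gripper": 0},{"delta_pos": [0,0,-12],"turn": [0,0,0],"gripper": 0},{"delta_pos": [0,0,-15],"turn": [0,0,0],"gripper": 0},{"delta_pos": [0,0,-8.6],"turn": [0,0,0],"gripper": 0},{"delta_pos": [-10,14,0],"turn": [0,0,0],"gripper": 0},{"delta_pos": [-19,28,0],"turn": [0,0,0],"gripper": 0},{"delta_pos": [-20,28,0],"turn": [0,0,0],"gripper": 0},{"delta_pos": [-20,28,0],"turn": [0,0,0],"gripper": 0},{"delta_pos": [-18,28,0],"turn": [0,0,0],"gripper": 0},{"delta_pos": [-10,14,0],"turn": [0,0,0],"gripper": 0},{"delta_pos": [0,0,0],"turn": [0,0,0],"gripper": 0},{"delta_pos": [0,0,0],"turn": [0,0,0],"gripper": 0}]}}

```text
t: 8.6
tool_pos: [0.4807, -0.1463, 0.0682]
orientation: [-0.0, 0.98, 0.198, -0.0]
contact_force: [-0.3, 0.0, -0.7]
width: 0.0
grip_force: 0.0
```

```bash
python3 tip.py s6
```

```text
tcp [ 0.4807 -0.1457  0.0681] F [-0.06 -0.65 -0.26] w 0.00038250850013387793 j [-5.1730e-01  5.7080e-01  1.8513e+00  4.0000e-04  7.2000e-01  6.5350e-01]
lowest z 0.1029838981556726 n 109 xy range [ 0.4674 -0.1638] [ 0.493  -0.1456]
px 240 293 [ 0.4891 -0.1507  0.103 ]
```

View pics/s6.png

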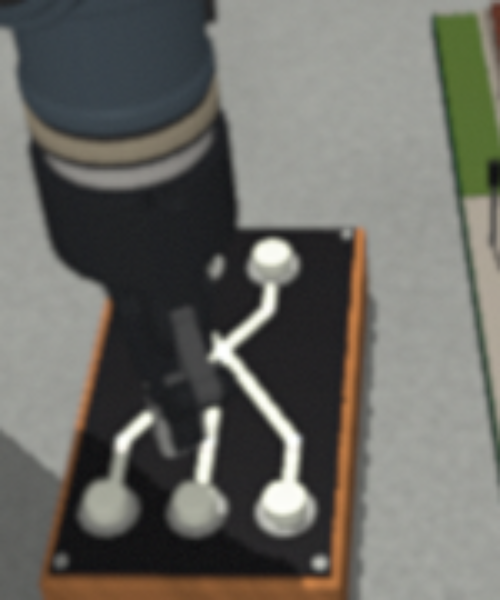

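lead_far is out again at (273,260). The tip at (185,450) hangs over track_mid at (197,507). I'll descend on it.

Request:
{"method": "move_arm", "body": {"targets": [{"delta_pos": [0,0,6],"turn": [0,0,0],"gripper": 0},{"delta_pos": [0,0,10],"turn": [0,0,0],"gripper": 0},{"delta_pos": [0,0,10],"turn": [0,0,0],"gripper": 0},{"delta_pos": [0,0,6],"turn": [0,0,0],"gripper": 0},{"delta_pos": [0,0,3],"turn": [0,0,0],"gripper": 0},{"delta_pos": [0,0,0],"turn": [0,0,0],"gripper": 0}]}}

```text
t: 9.25
tool_pos: [0.4805, -0.146, 0.0321]
orientation: [-0.001, 0.98, 0.199, -0.001]
contact_force: [-0.3, -0.6, -0.2]
width: -0.0002
grip_force: 0.0
```

```bash
python3 tip.py s7
```

```text
tcp [ 0.4808 -0.1462  0.0326] F [-0.18  0.67  0.31] w -0.00015418827303139657 j [-0.518   0.6375  1.8694  0.      0.6354  0.653 ]
lowest z 0.06703538382151507 n 93 xy range [ 0.4679 -0.163 ] [ 0.4925 -0.1482]
px 238 310 [ 0.4822 -0.1537  0.067 ]
```

View pics/s7.png

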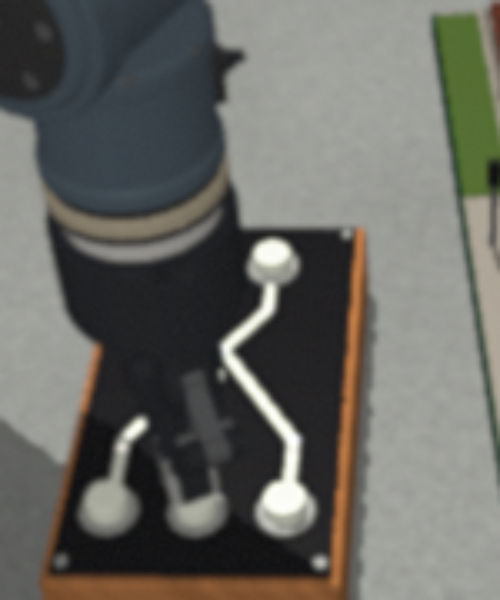

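The tip is centred at (195,500) over the track_mid cap at (197,510), about 4 mm above it. Pressing now.

Request:
{"method": "move_arm", "body": {"targets": [{"delta_pos": [0,0,2],"turn": [0,0,0],"gripper": 0},{"delta_pos": [0,0,2],"turn": [0,0,0],"gripper": 0},{"delta_pos": [0,0,1],"turn": [0,0,0],"gripper": 0},{"delta_pos": [0,0,1],"turn": [0,0,0],"gripper": 0},{"delta_pos": [0,0,0],"turn": [0,0,0],"gripper": 0}]}}

```text
t: 9.8
tool_pos: [0.4811, -0.1465, 0.027]
orientation: [0.0, 0.98, 0.199, 0.0]
contact_force: [0.0, 0.5, 1.9]
width: 0.0001
grip_force: 0.9
```

Request:
{"method": "move_arm", "body": {"targets": [{"delta_pos": [0,0,1],"turn": [0,0,0],"gripper": 0},{"delta_pos": [0,0,1],"turn": [0,0,0],"gripper": 0},{"delta_pos": [0,0,0],"turn": [0,0,0],"gripper": 0},{"delta_pos": [0,0,0],"turn": [0,0,0],"gripper": 0},{"delta_pos": [0,0,0],"turn": [0,0,0],"gripper": 0}]}}

```text
t: 10.3
tool_pos: [0.4811, -0.1465, 0.025]
orientation: [0.0, 0.98, 0.199, 0.0]
contact_force: [0.4, -0.9, 1.7]
width: -0.0
grip_force: 1.4
```

```bash
python3 - <<'E'
from cell import sensors,optics
import numpy as np
F=[]
for i in range(4): optics.capture("side"); s=sensors.read_state(); F.append(s["contact_force"])
print(np.mean(F,0),s["tool_pos"],s["grip_force"])
E
```

```text
[-0.13271577 -0.32365666  2.72471722] [ 0.48106771 -0.14649446  0.02497007] 1.3624217547476292
```

Same grip signal as before at this height. I'll go 1.6 mm further to match the first press, hold, then withdraw.

Request:
{"method": "move_arm", "body": {"targets": [{"delta_pos": [0,0,1],"turn": [0,0,0],"gripper": 0},{"delta_pos": [0,0,0.6],"turn": [0,0,0],"gripper": 0},{"delta_pos": [0,0,0],"turn": [0,0,0],"gripper": 0},{"delta_pos": [0,0,0],"turn": [0,0,0],"gripper": 0},{"delta_pos": [0,0,0],"turn": [0,0,0],"gripper": 0}]}}

```text
t: 11.0
tool_pos: [0.4811, -0.1465, 0.0234]
orientation: [0.0, 0.98, 0.199, 0.0]
contact_force: [0.1, -0.5, 2.7]
width: -0.0
grip_force: 1.7
```

Request:
{"method": "move_arm", "body": {"targets": [{"delta_pos": [0,0,-3],"turn": [0,0,0],"gripper": 0},{"delta_pos": [0,0,-6],"turn": [0,0,0],"gripper": 0},{"delta_pos": [0,0,-15],"turn": [0,0,0],"gripper": 0},{"delta_pos": [0,0,-25],"turn": [0,0,0],"gripper": 0},{"delta_pos": [0,0,-25],"turn": [0,0,0],"gripper": 0},{"delta_pos": [0,0,-25],"turn": [0,0,0],"gripper": 0},{"delta_pos": [0,0,-20],"turn": [0,0,0],"gripper": 0},{"delta_pos": [0,0,-10],"turn": [0,0,0],"gripper": 0},{"delta_pos": [0,0,0],"turn": [0,0,0],"gripper": 0},{"delta_pos": [0,0,0],"turn": [0,0,0],"gripper": 0},{"delta_pos": [0,0,0],"turn": [0,0,0],"gripper": 0}]}}

```text
t: 12.1
tool_pos: [0.4799, -0.1458, 0.1511]
orientation: [-0.001, 0.98, 0.199, -0.001]
contact_force: [0.1, 0.8, 0.3]
width: -0.0003
grip_force: 0.0
```

```bash
python3 - <<'E'
from cell import optics
import cv2
cv2.imwrite("pics/end.png",optics.capture("side")["frame"])
E
```

```text
(no output)
```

View pics/end.png

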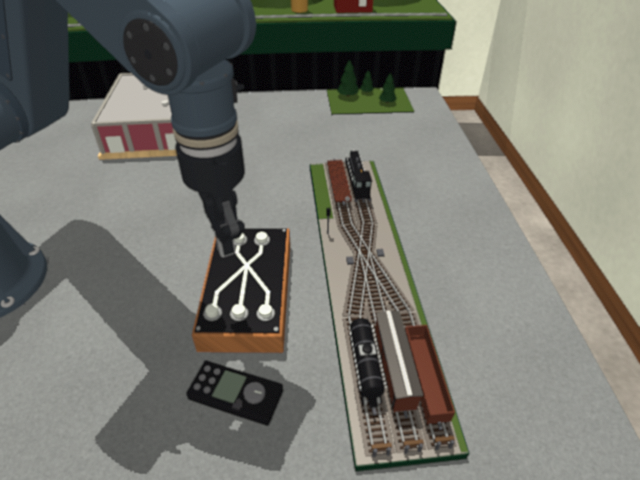

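The arm is clear of everything, the buttons in view are out, and the cars and throttle (235,390) have not moved. Handing in.

```bash
python3 -c "
from cell import job
print(job.finish_job())"
```

```text
the job is handed in; nothing more can be done
None
```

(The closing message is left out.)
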